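Clear the lab bench: flasks, jars and the reader cartridge

TASK

Clear the four things left on the front of the bench: put the culture flask into the bin that already holds a flask, lying flat, and both jars into the bin that already holds a jar, standing upright on the bin's floor, leaving the flask and jar already there in their bins. Lay the cartridge in the upper end of the tilted rail, its low nose end pointing downhill like the one already in it, and slide it down under the bridge until it meets that one. Leave the tip box and the timer where they are.

Things in the scene. Friction and masses are not known exactly. Their poses are not given: they have to be found in the camera images.
- flask_c (a point): The loose culture flask (pale, stiff plastic, 50 to 95 g), lying flat: 106 mm long in all, body 68 x 52 mm, 27 mm thick with parallel long sides, then a narrower shoulder, neck and 25 mm screw cap. The point is the centre of the body (half-way up); x runs away from the cap (body to +34 mm, cap's end at -71 mm), y across the 52 mm width, z up.
- jar_1_c (a point): First loose jar (85 to 160 g): straight round white plastic screw-cap jar with a grey cap, standing upright: 55 mm diameter (body and cap alike), 80 mm high. The point is its centre, 40 mm above its foot; z is its axis, up to the cap.
- jar_2_c (a point): Second loose jar, the same as the first.
- cartridge_c (a point): The loose reader cartridge: white plastic block 90 x 36 mm, 34 mm high, on its flat underside; its first 24 mm (the nose, at -x) are only 18 mm high, the rest is full height with four grey dots on top. 60 to 105 g. The point is its centre (45 mm from each end, 17 mm up); x runs along it from nose to tail, y across, z up.
- cartridge_nose (a point): Middle of the nose's end face plane of the loose cartridge: 45 mm to -x of its centre, 17 mm above its underside; axes as the cartridge.
- bin_a: Flask bin: open grey bin, fixed to the bench, 170 mm (x) x 220 mm (y) outside, 35 mm high, walls and floor 4 mm thick. Origin: centre of its underside; z up. It already holds one flask, in its -y half. The two bins are alike and may change places; what lies in them tells them apart.
- bin_b: Jar bin: the same kind of bin, same size and axes, also fixed. It already holds one jar, in its -y half.
- binned_flask_c (a point): The flask already in the flask bin (loose, same shape as the other); it must stay there, flat. Its point and axes as for the loose flask.
- binned_jar_c (a point): The jar already standing in the jar bin (loose, same shape as the others); it must stay there, upright. The point is its centre.
- chute: Trough of the tilted loading rail: fixed straight open-topped aluminium channel, 245 mm long, tilted 0.26 rad. Origin: middle of the trough floor at its lower end, 24 mm above the bench; x runs uphill along the floor, y across, z square to the floor. Inner width 42 mm; side walls 8 mm high over the floor, 5 mm thick. The upper end is open, a stop plate closes the lower end.
- loaded_tail (a point): Middle of the tail face of the identical cartridge already fixed in the trough (it fills x = 0 to 90 mm, nose downhill); the point is at trough x = 90 mm, 17 mm over the floor; axes as the trough. The new cartridge's nose goes here, so its centre ends at x = 135 mm, its tail at 180 mm. It may or may not slide by itself: it usually has to be moved along.
- bridge (a point): Middle of the top of the bridge over the trough (trough x = 92 to 120 mm, 52 mm wide; underside 40 mm, top 44 mm above the trough floor); axes as the trough. The new cartridge slides under it from the uphill side; once loaded, 60 mm of it stand clear uphill of the bridge.
- tip_box: Bystander: closed box of pipette tips, 85 x 122 mm, 56 mm high, at the far side of the bench. Origin: centre of its underside.
- timer: Bystander: small bench timer, 60 x 75 mm, 22 mm high, at the far side. Origin: centre of its underside.

How it is judged:
By the outcome, as a careful person would: the job done as asked, in the order asked, and still so for the second after the job is handed in, with the robot touching nothing.
It also fails if it takes over 72 s, if anything falls off the work surface, if the arm or the gripper's body presses on something with over 40 N, if the wrist force passes 120 N, or if a joint passes its speed limit or range.

ROBOT

A 7-joint arm with a two-finger parallel gripper is mounted at the origin on the work surface. World frame = base frame: x ahead of the robot, y to its left, z up, the work surface at z = 0. Lengths are in m, angles in rad, forces in N, time in s.
With the tool pointing down it reaches from about 0.425 to 0.925 m from the base axis. Payload 6.8 kg.
Tool frame: the origin (TCP) lies on the centre line of the jaws, within the pads' length; the fingertips stand bot.finger_overhang ahead of it and the grasp point (between the pads) lies 3 mm ahead of it (bot.finger_overhang is the distance from the TCP to the fingertips, in m); z points along the fingers, y is the direction in which the jaws open and shut (so a half turn about z gives the same grasp; the last joint's range is limited). The gripper opens to 85 mm and grips with 20 to 120 N. Pads are 22 mm wide; open, the fingers measure 114 mm over their backs; the gripper's body (76 mm by 85 mm) begins 54 mm behind the grasp point. The pads swing forward as they close: fully open they stand 13 mm farther back than shut.
Start: joints at [1.11, 0.477, 0.022, 1.555, -0.011, 1.109, -0.083], TCP at [0.233, -0.633, 0.253] pointing down, gripper open.
Joint ranges: [-2.96, 2.96], [-0.34, 2.1], [-1.41, 1.46], [0.24, 2.44], [-1.37, 4.51], [0.17, 1.92], [-2.96, 2.96]. Speed limits (rad/s): [2.39, 2.39, 3.14, 3.14, 3.14, 3.14, 3.14].

INTERFACE

Orientations are given as a unit quaternion [w, x, y, z].
In Python, from station import bot gives the robot as it stands.
- The arm moves only by the tool drive_tool, never from a script. Its argument "increments" is text: rows parted by semicolons, each of 4 numbers parted by spaces: the shift along the world's x, y, z in m, then the turn about the world's z in rad. In form: tx ty tz spin; .... A call has 1 to 12 rows; each row shifts and turns the commanded pose from where the row before left it; what a row does not reach is not made up. A row lasts 1/12 s, in which the tool goes at most 41.7 mm and 7.16 degrees, less where a joint would pass 70% of its speed; a pose out of reach is approached as far as the arm can. A call is refused whole if a number of a shift passes 0.0417 or a number of a turn 0.125, either way. A call with a gripper value outside its range is refused whole. "grip" is the opening, from 0 (shut) to 1 (fully open), set as the call begins (left out, the last holds). The fingers move at their own pace and stop on an object; "squeeze" is the grip in N (left out, the last holds). Time passes only in rows, so rows that do not move let the fingers close. It gives the time, the measured TCP pose, the force and the opening at its end, in the units of the state.
- bot.get_obs(): the state, without advancing time (a new reading comes with each control period).
- bot.read_camera(name): name is "scene" or "side" or "wrist"; returns the picture (480x640x3 uint8, red, green, blue); there is no depth.
- bot.calibration(name): a dict with "fx", "fy", "cx", "cy" (pixels), "camera_from_world" (4x4, takes a point from world to camera coordinates). Camera axes: x right, y down, z forward; pixel columns grow to the right and rows downward; lengths in m; the calibration is good to about 2 mm. A picture is of the moment at which its call begins: read the wrist's pose just before it. calibration takes no time and is no camera call; for the wrist camera it gives the pose at the moment of the call.
- bot.hand_in(): hands the job in, once; it reports no verdict.
The state is a dict: "t": time; "q": joint angles; "joint_vel": joint speeds; "joint_torque": joint torques, N m; "eef_pos": TCP position; "tool_rot": TCP orientation; "contact_force": force on the tool from outside, world axes, zero at the start; "torque": the same for the moment, N m; "gripper_width": opening from 0.0 (shut) to 1.0 (fully open).
Only numpy, scipy, OpenCV 4.12 (cv2) and the standard library are available. Lean on these libraries where they do the work, as an engineer would, in place of code of your own. Each camera call takes 0.05 s, during which the arm holds its last target.

## Working session

There is one attempt and no reset: what is moved stays moved. The work goes in short steps, Python scripts to look and compute and a tool call to move; the robot and the scene stay as the last step left them, time stands still between calls to the robot, and variables do not carry over. Pictures are saved under pics/ and viewed, and the job is handed in when it is done.

Besides the shell and the picture viewer there is one more tool, called by a JSON object that holds its "op" and its "data". drive_tool: Moves the arm, as the interface text tells. Its arguments: {"type":"object","properties":{"increments":{"type":"string"},"grip":{"type":"number"},"squeeze":{"type":"number"}},"required":["increments"]}

```bash
mkdir -p pics; ls; python3 - <<'E'
from station import bot
import cv2
o=bot.get_obs();print(o, bot.finger_overhang)
for n in("scene","side","wrist"):
    c=bot.calibration(n);print(n,c)
    cv2.imwrite(f"pics/{n}0.png",bot.read_camera(n)[:,:,::-1])
E
```

```text
pics
{'t': 0.0, 'q': array([ 1.10990302,  0.47777675,  0.0223371 ,  1.55648616, -0.01150651,
        1.10931305, -0.08310257]), 'joint_vel': array([ 0.0008418 , -0.00086337, -0.0002346 ,  0.00019976, -0.00078617,
       -0.00108012,  0.00108304]), 'joint_torque': array([-3.58961524e-04, -5.96464705e+01,  1.60742261e+00, -2.81198913e+01,
        1.23916240e-02,  9.47138731e-03, -7.77370360e-06]), 'eef_pos': array([ 0.233018  , -0.6328926 ,  0.25232664]), 'tool_rot': array([-8.99464891e-04,  9.84480398e-01,  1.75492125e-01, -2.26790777e-04]), 'contact_force': array([ 0.30955046, -0.01949465,  0.17704909]), 'torque': array([0.00124712, 0.0252852 , 0.07907461]), 'gripper_width': 0.9997245470265843} 0.022
scene {'fx': 478.98385676317855, 'fy': 478.98385676317855, 'cx': 322.7538544261015, 'cy': 242.5298201688319, 'camera_from_world': array([[ 0.85798728,  0.51355987, -0.0106808 , -0.48037402],
       [ 0.27395655, -0.47508115, -0.83620913, -0.08716877],
       [-0.4345177 ,  0.71453072, -0.54830668,  1.48491074],
       [ 0.        ,  0.        ,  0.        ,  1.        ]])}
side {'fx': 482.61525999063286, 'fy': 482.61525999063286, 'cx': 314.51825808815585, 'cy': 241.71355463370938, 'camera_from_world': array([[-0.98981675, -0.14110826,  0.01874181,  0.58123092],
       [-0.09535074,  0.55949255, -0.82333245,  0.14191988],
       [ 0.1056931 , -0.8167353 , -0.56724988,  1.10529169],
       [ 0.        ,  0.        ,  0.        ,  1.        ]])}
wrist {'fx': 341.4204229669191, 'fy': 341.4204229669191, 'cx': 318.3305765247174, 'cy': 242.9470399436056, 'camera_from_world': array([[ 0.34492806, -0.93862692, -0.00203288, -0.67351419],
       [-0.89968046, -0.33123182,  0.2843599 , -0.03712143],
       [-0.26758121, -0.09625477, -0.95871545,  0.38011314],
       [ 0.        ,  0.        ,  0.        ,  1.        ]])}
```

View pics/scene0.png

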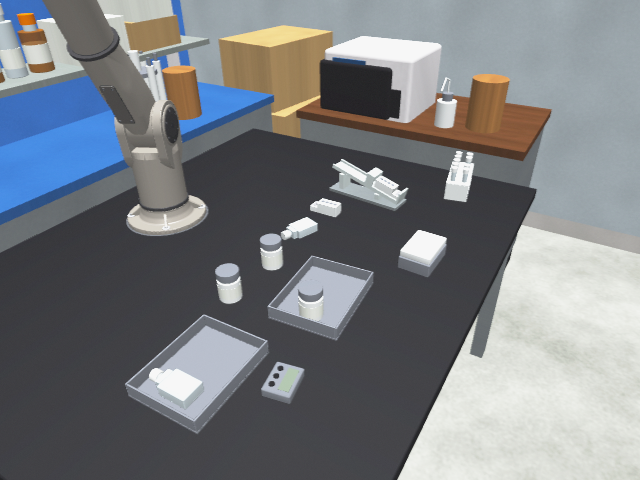

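View pics/side0.png

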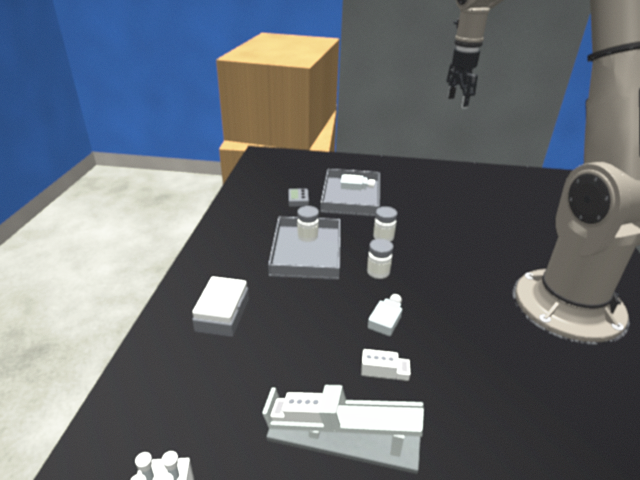

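View pics/wrist0.png

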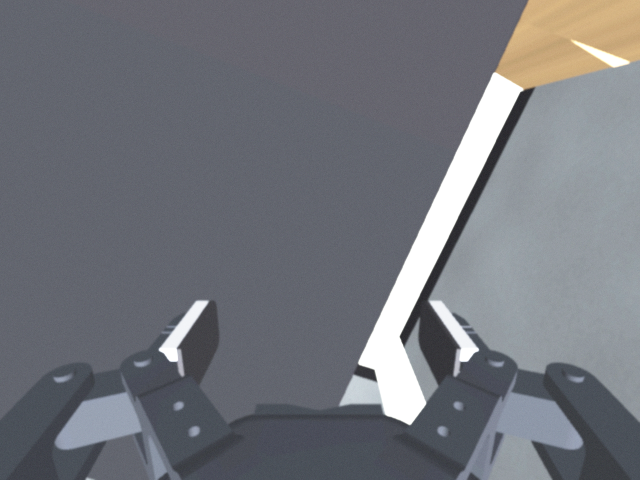

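The flask bin is the near-left one in the scene view and the jar bin is behind it. The flask, jars, cartridge and chute are all visible in both fixed views. I'll zoom in for precise pixels.

```bash
cat > h.py <<'E'
import numpy as np,cv2
from station import bot
from scipy.optimize import least_squares
def C(n):
    c=bot.calibration(n);return c["fx"],c["fy"],c["cx"],c["cy"],np.array(c["camera_from_world"])
def proj(n,P,c=None):
    fx,fy,cx,cy,M=c or C(n)
    p=np.atleast_2d(P)@M[:3,:3].T+M[:3,3]
    return np.c_[fx*p[:,0]/p[:,2]+cx,fy*p[:,1]/p[:,2]+cy]
def ray(n,uv,z,c=None):
    fx,fy,cx,cy,M=c or C(n)
    uv=np.atleast_2d(np.array(uv,float))
    d=np.c_[(uv[:,0]-cx)/fx,(uv[:,1]-cy)/fy,np.ones(len(uv))]@M[:3,:3]
    o=-M[:3,:3].T@M[:3,3]
    return o+d*((z-o[2])/d[:,2])[:,None]
def crop(src,x0,y0,w,h,s,out):
    im=cv2.imread(src)[y0:y0+h,x0:x0+w]
    im=cv2.resize(im,None,fx=s,fy=s,interpolation=cv2.INTER_CUBIC)
    g=20
    for i in range(0,w,g):
        cv2.putText(im,str(x0+i),(i*s,10),0,.35,(0,255,255),1);cv2.line(im,(i*s,12),(i*s,18),(0,255,255),1)
    for j in range(0,h,g):
        cv2.putText(im,str(y0+j),(0,j*s+4),0,.35,(0,255,255),1);cv2.line(im,(22,j*s),(28,j*s),(0,255,255),1)
    cv2.imwrite(out,im)
E
python3 - <<'E'
from h import *
crop("pics/scene0.png",270,150,140,100,5,"pics/a.png")
crop("pics/scene0.png",120,230,260,200,3,"pics/b.png")
crop("pics/side0.png",260,280,180,190,3,"pics/c.png")
crop("pics/side0.png",260,160,150,125,5,"pics/d.png")
E
```

```text
(no output)
```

View pics/a.png

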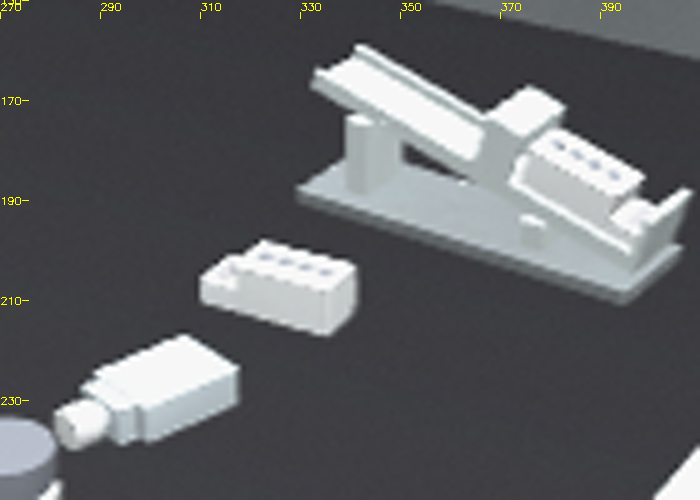

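View pics/b.png

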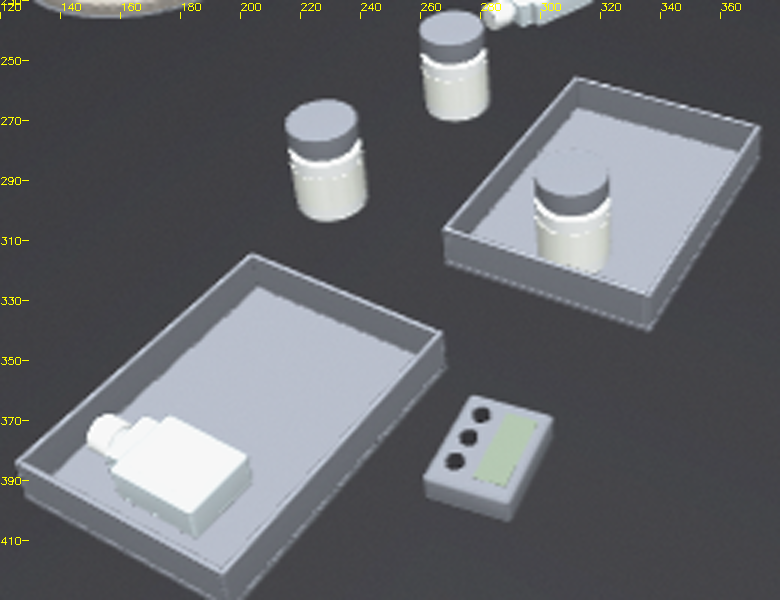

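View pics/c.png

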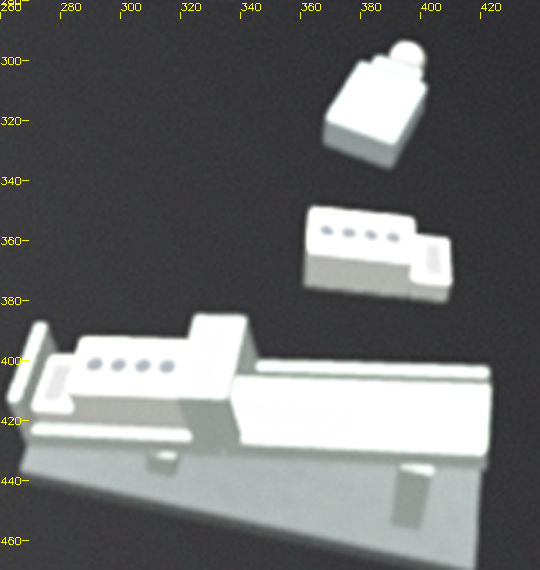

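View pics/d.png

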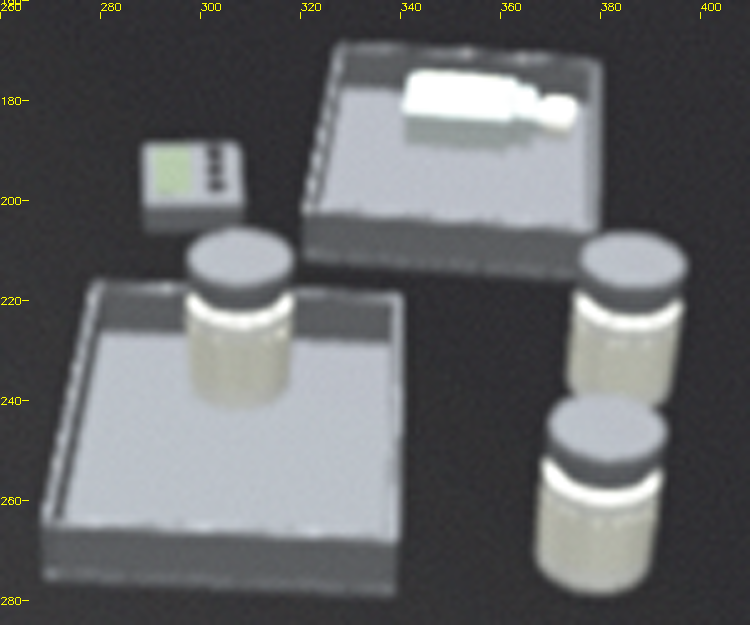

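```bash
cat > fit.py <<'E'
from h import *
S,D=C("scene"),C("side")
def fit(name,x0,pts,tilt=0,z0=0):
    # pts: (cam, local xyz mm, uv)
    L=np.array([p[1] for p in pts],float)/1e3; U=np.array([p[2] for p in pts],float)
    cs=[S if p[0]=='s' else D for p in pts]
    t=tilt
    Ry=np.array([[np.cos(t),0,-np.sin(t)],[0,1,0],[np.sin(t),0,np.cos(t)]])
    def f(v):
        a=v[2];R=np.array([[np.cos(a),-np.sin(a),0],[np.sin(a),np.cos(a),0],[0,0,1]])
        W=L@Ry.T@R.T+[v[0],v[1],z0]
        return np.array([proj(0,W[i],cs[i])[0]-U[i] for i in range(len(U))])
    r=least_squares(lambda v:f(v).ravel(),x0,loss='soft_l1')
    print(name,r.x.round(4)); print(np.round(f(r.x),1).tolist())
fit("flask",[.55,.1,1.2],[('s',(34,26,27),(307,217.2)),('s',(34,-26,27),(317.6,224.4)),('s',(-34,-26,27),(299.6,232)),('s',(34,-26,0),(317.6,230.4)),('s',(-34,-26,0),(300,238.2)),
('d',(34,-26,27),(369.3,320.7)),('d',(34,26,27),(390,329.3)),('d',(-34,-26,27),(380.7,301)),('d',(-34,26,27),(402.3,310.7)),('d',(34,26,0),(390,335.7))])
fit("cart",[.55,.2,0],[('s',(45,18,34),(341,202.4)),('s',(45,-18,34),(335,207)),('s',(45,-18,0),(335,217)),('s',(-45,-18,0),(310,210.6)),('s',(-45,-18,18),(310,207.4)),('s',(-21,18,34),(323,198)),('s',(-21,-18,34),(317,202.4)),
('d',(45,-18,34),(363.3,348.7)),('d',(-21,-18,34),(398.3,352.7)),('d',(45,18,34),(362.3,363.3)),('d',(45,18,0),(361,375.7)),('d',(-45,18,0),(409,380.7)),('d',(-45,-18,18),(410,359.3))])
fit("chute",[.65,.3,3.1],[('s',(120,26,44),(366.6,173.4)),('s',(120,-26,44),(376,167.4)),('s',(92,-26,44),(382.6,171)),('s',(92,26,44),(374,177)),('s',(24,-18,34),(398.4,185.6)),('s',(24,18,34),(391.6,189)),('s',(245,-26,8),(342,159)),('s',(245,26,8),(332.6,164)),
('d',(120,26,44),(341.7,385.3)),('d',(120,-26,44),(339.3,412.7)),('d',(92,26,44),(324.3,385.3)),('d',(92,-26,44),(320,412.7)),('d',(24,18,34),(286.7,392.7)),('d',(245,26,8),(423.3,402.7))],tilt=.26,z0=.024)
fit("jar1",[.5,-.2,0],[('s',(0,0,80),(227.7,270)),('d',(0,0,80),(386.6,212))])
fit("jar2",[.5,-.1,0],[('s',(0,0,80),(270.7,239.3)),('d',(0,0,80),(381.4,245.4))])
fit("bjar",[.5,-.1,0],[('s',(0,0,84),(310.3,290)),('d',(0,0,84),(308,211.6))])
def b(n,s,d):
    loc=[(-85,110,35),(85,110,35),(-85,-110,35),(85,-110,35)]
    loc2=[(85,-110,35),(-85,-110,35),(85,110,35),(-85,110,35)]
    fit(n,[.6,-.2,0],[('s',l,u) for l,u in zip(loc,s)]+[('d',l,u) for l,u in zip(loc2,d)])
b("bina",[(204,315),(267.3,341.7),(126,384.3),(194,420.7)],[(328,168.4),(379.6,172.4),(321,202),(379.4,206.6)])
b("binb",[(312.3,256),(373.3,272.3),(268.3,306.7),(336.7,327.7)],[(279,216.4),(340,218.6),(268.6,264.4),(340,268)])
E
python3 fit.py
```

```text
flask [0.4162 0.1315 1.2123]
[[0.3, -2.1], [0.6, -2.3], [-0.4, -2.0], [0.7, -0.4], [-0.5, -0.2], [-1.3, -1.3], [1.3, -1.1], [-0.4, -0.4], [0.4, -2.1], [-0.1, 1.8]]
cart [0.4121 0.2624 0.0161]
[[-0.1, -0.3], [0.2, 0.1], [0.2, -0.1], [-0.0, -0.7], [-0.2, -2.6], [-0.8, -0.8], [-0.6, -0.4], [0.1, 0.2], [-0.6, -0.2], [0.2, -0.2], [0.2, -0.5], [-0.3, -0.2], [-0.8, 0.3]]
chute [0.5947 0.408  3.0638]
[[0.2, -1.3], [-0.8, -1.0], [-0.1, -0.5], [0.2, -0.7], [-0.0, -1.5], [1.3, -0.6], [-0.7, -0.9], [-0.1, -0.6], [0.4, 0.3], [-3.1, -0.3], [1.3, 0.1], [-1.1, -0.9], [0.6, -0.1], [-0.2, -0.4]]
jar1 [ 0.4272 -0.2061  0.    ]
[[-0.3, -1.2], [-0.5, -0.6]]
jar2 [ 0.4358 -0.0488  0.    ]
[[-0.1, -1.3], [-0.2, -0.7]]
bjar [ 0.6329 -0.1744  0.    ]
[[-0.3, -1.9], [-0.7, -2.3]]
bina [ 0.5327 -0.4214  0.0284]
[[-0.2, -1.9], [0.5, -1.8], [-1.7, -1.2], [0.1, 0.4], [-0.7, -0.5], [-0.2, -1.0], [-0.6, -1.0], [-0.2, -1.3]]
binb [ 0.6236 -0.1056  0.0942]
[[-0.9, -1.7], [0.2, -1.5], [-1.2, -1.3], [0.1, 0.0], [-0.8, -0.5], [-0.1, -0.2], [-0.5, -0.3], [-0.5, -0.8]]
```

{"op": "drive_tool", "data": {"increments": "0.024 0.03 0 0;0.024 0.03 0 0;0.024 0.03 0 0;0.024 0.03 0 0;0.024 0.03 0 0;0.024 0.03 0 0.07;0.024 0.03 0 0.07;0.024 0.03 0 0.07;0.024 0.03 0 0.07;0.024 0.03 0 0.07;0 0.04 0 0.07;0 0.04 0 0.07", "grip": 1, "squeeze": 40}}

```text
t: 1.15
eef_pos: [0.4742, -0.2515, 0.253]
tool_rot: [-0.0, 0.912, 0.411, 0.0]
contact_force: [0.5, -0.1, 0.3]
gripper_width: 0.996
```

{"op": "drive_tool", "data": {"increments": "0 0.04 0 0.07;0 0.04 0 0.07;0 0.04 0 0.07;0 0.04 0 0.07;0 0.04 0 0.07;0 0.04 0 0.02;0 0.04 0 0;-0.01 0.04 0 0;-0.02 0.03 0 0;-0.02 0.02 0 0;0 0 0 0;0 0 0 0"}}

```text
t: 2.15
eef_pos: [0.4223, 0.1175, 0.2533]
tool_rot: [0.0, 0.821, 0.571, -0.0]
contact_force: [0.3, -0.4, -0.2]
gripper_width: 1.001
```

```bash
cat > st.py <<'E'
from h import *
from scipy.spatial.transform import Rotation as R
def st():
    o=bot.get_obs();w,x,y,z=o["tool_rot"];m=R.from_quat([x,y,z,w]).as_matrix()
    print("t%.2f"%o["t"],o["eef_pos"].round(4),"alpha %.3f"%np.arctan2(m[1,0],m[0,0]),"zt",m[:,2].round(3),"F",o["contact_force"].round(1),"g%.3f"%o["gripper_width"],"q",o["q"].round(2))
    return o
def pic(n,f,draw=()):
    c=C(n); im=bot.read_camera(n)[:,:,::-1].copy()
    for P in draw:
        uv=proj(n,np.array(P),c)
        cv2.polylines(im,[np.round(uv*8).astype(np.int32)],True,(0,0,255),1,cv2.LINE_AA,3)
    cv2.imwrite("pics/"+f,im)
def rect(x,y,a,x0,x1,h,z):
    L=np.array([(x0,-h),(x1,-h),(x1,h),(x0,h)])/1e3
    return np.c_[L@np.array([[np.cos(a),np.sin(a)],[-np.sin(a),np.cos(a)]])+[x,y],np.full(4,z)]
E
python3 - <<'E'
from st import *
st(); pic("wrist","w1.png",[rect(.4162,.1315,1.2123,-34,34,26,.027),rect(.4162,.1315,1.2123,-34,34,26,0),rect(.4121,.2624,.016,-21,45,18,.034)])
E
```

```text
t2.15 [0.4223 0.1175 0.2533] alpha 1.216 zt [ 0.    -0.001 -1.   ] F [ 0.3 -0.4 -0.2] g1.001 q [ 0.13  0.13 -0.57  2.06  0.08  0.98 -0.85]
```

View pics/w1.png

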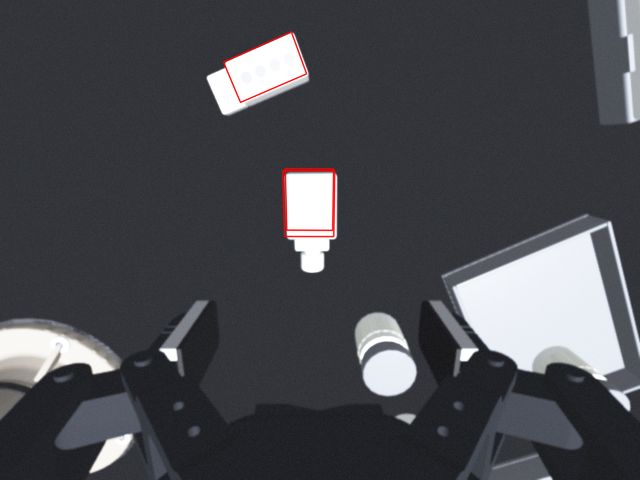

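The wrist picture shows the flask body at about (310,202). The model outlines match within 2 px for the flask and for the cartridge at (265,68), so I'll descend.

{"op": "drive_tool", "data": {"increments": "-0.003 0.007 -0.035 0;-0.003 0.007 -0.035 0;0 0 -0.035 0;0 0 -0.035 0;0 0 -0.03 0;0 0 -0.025 0;0 0 -0.02 0;0 0 -0.0105 0;0 0 0 0;0 0 0 0"}}

```text
t: 3.03
eef_pos: [0.4177, 0.13, 0.0278]
tool_rot: [0.0, 0.822, 0.569, -0.0]
contact_force: [-0.6, 0.3, 1.3]
gripper_width: 0.998
```

{"op": "drive_tool", "data": {"increments": "0 0 0 0;0 0 0 0;0 0 0 0;0 0 0 0;0 0 0 0;0 0 0 0", "grip": 0, "squeeze": 50}}

```text
t: 3.53
eef_pos: [0.4182, 0.1307, 0.0291]
tool_rot: [0.001, 0.822, 0.57, 0.001]
contact_force: [-1.1, 0.0, 8.1]
gripper_width: 0.593
```

{"op": "drive_tool", "data": {"increments": "0 0 0.02 0;0 0 0.035 0;0 0 0.04 0;0 0 0.04 0;0.01 -0.03 0.01 -0.1;0.011 -0.035 0 -0.1;0.011 -0.035 0 -0.1;0.011 -0.035 0 -0.1;0.011 -0.035 0 -0.1;0.011 -0.035 0 -0.1;0.011 -0.035 0 -0.1;0.011 -0.035 0 -0.1"}}

```text
t: 4.53
eef_pos: [0.5043, -0.1464, 0.1736]
tool_rot: [0.0, 0.979, 0.202, 0.001]
contact_force: [0.6, 0.9, -0.5]
gripper_width: 0.599
```

{"op": "drive_tool", "data": {"increments": "0.01 -0.04 0 -0.1;0.01 -0.04 0 -0.1;0.01 -0.04 0 -0.1;0.01 -0.04 0 -0.08;0.004 -0.03 0 0;0 -0.02 0 0;0 -0.015 0 0;0 0 0 0;0 0 0 0;0 0 0 0"}}

```text
t: 5.37
eef_pos: [0.5486, -0.3672, 0.1729]
tool_rot: [-0.001, 1.0, 0.017, 0.0]
contact_force: [-0.4, -0.2, -0.0]
gripper_width: 0.595
```

```bash
python3 - <<'E'
from st import *
st(); pic("wrist","w2.png",[rect(.5327,-.4214,.0284,-85,85,110,.035),rect(.549,-.369,.0284,-34,34,26,.031)])
pic("side","s2.png")
E
```

```text
t5.37 [ 0.5486 -0.3672  0.1729] alpha 0.035 zt [ 0.     0.002 -1.   ] F [-0.4 -0.2 -0. ] g0.595 q [ 0.59  0.53 -0.13  1.66  0.08  0.95 -1.1 ]
```

View pics/w2.png

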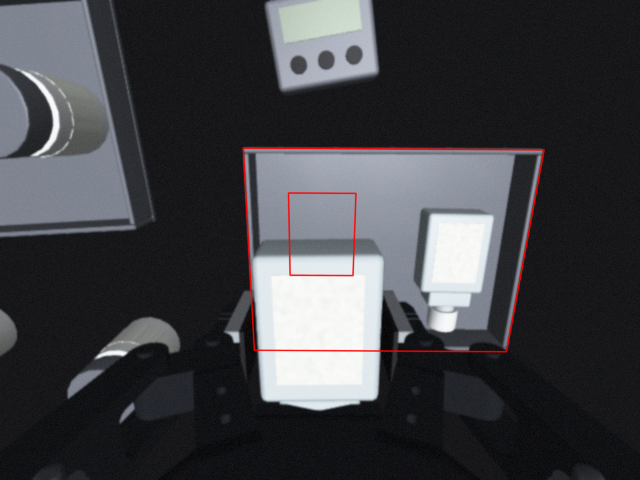

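View pics/s2.png

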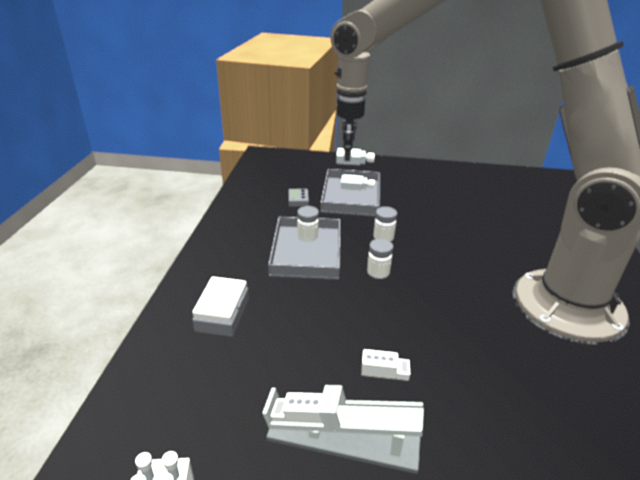

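The wrist picture shows the flask held flat at about (318,320). The bin outline fits within 2 px, and the binned flask at (455,250) is well clear. Lowering.

{"op": "drive_tool", "data": {"increments": "0 0 -0.03 0;0 0 -0.035 0;0 0 -0.035 0;0 0 -0.02 0;0 0 -0.012 0;0 0 -0.005 0;0 0 -0.002 0;0 0 0 0;0 0 0 0"}}

```text
t: 6.22
eef_pos: [0.5494, -0.3699, 0.0355]
tool_rot: [0.001, 1.0, 0.016, 0.001]
contact_force: [0.2, -0.3, 0.0]
gripper_width: 0.594
```

{"op": "drive_tool", "data": {"increments": "0 0 -0.002 0;0 0 0 0", "grip": 0.8}}

```text
t: 6.38
eef_pos: [0.5488, -0.3698, 0.0329]
tool_rot: [0.0, 1.0, 0.016, 0.001]
contact_force: [0.0, 0.8, -0.2]
gripper_width: 0.794
```

{"op": "drive_tool", "data": {"increments": "0 0 0 0;0 0 0.005 0;0 0 0.03 0;0 0 0.04 0;0 0 0.04 0;0 0 0 0"}}

```text
t: 6.88
eef_pos: [0.5526, -0.372, 0.1562]
tool_rot: [0.004, 1.0, 0.016, 0.006]
contact_force: [1.0, -1.0, 0.3]
gripper_width: 0.8
```

```bash
python3 - <<'E'
from st import *
st(); pic("wrist","w3.png")
E
```

```text
t6.88 [ 0.5526 -0.372   0.1562] alpha 0.032 zt [ 0.012 -0.007 -1.   ] F [ 1.  -1.   0.3] g0.800 q [ 0.59  0.56 -0.12  1.67  0.08  0.91 -1.11]
```

View pics/w3.png

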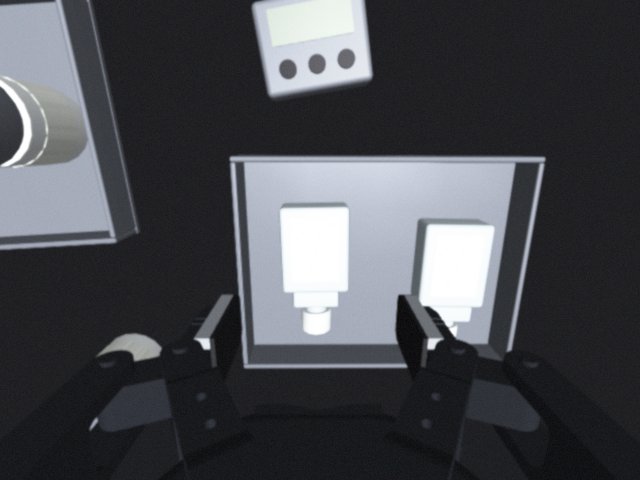

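The flask lies flat in bin A at about (315,260), with its neighbour undisturbed at (455,270). Next is jar 1.

{"op": "drive_tool", "data": {"increments": "-0.02 0.027 0 0.03;-0.025 0.033 0 0.03;-0.025 0.033 0 0;-0.025 0.033 0 0;-0.017 0.023 0 0;-0.009 0.013 0 0;0 0 0 0;0 0 0 0;0 0 0 0", "grip": 1}}

```text
t: 7.68
eef_pos: [0.4279, -0.2082, 0.1469]
tool_rot: [0.0, 0.999, 0.046, 0.0]
contact_force: [-0.0, -0.2, 0.6]
gripper_width: 1.004
```

```bash
python3 - <<'E'
from st import *
st()
def circ(x,y,z):
    a=np.linspace(0,6.283,40);return np.c_[x+.0275*np.cos(a),y+.0275*np.sin(a),a*0+z]
pic("wrist","w4.png",[circ(.4272,-.2061,.08),circ(.4358,-.0488,.08)])
pic("scene","c4.png",[circ(.4272,-.2061,.08),circ(.4358,-.0488,.08)])
crop("pics/c4.png",180,200,160,120,5,"pics/c4b.png")
E
```

```text
t7.68 [ 0.4279 -0.2082  0.1469] alpha 0.092 zt [ 0.001 -0.    -1.   ] F [-0.  -0.2  0.6] g1.004 q [ 0.48  0.3  -0.19  2.11  0.08  0.73 -1.24]
```

View pics/w4.png

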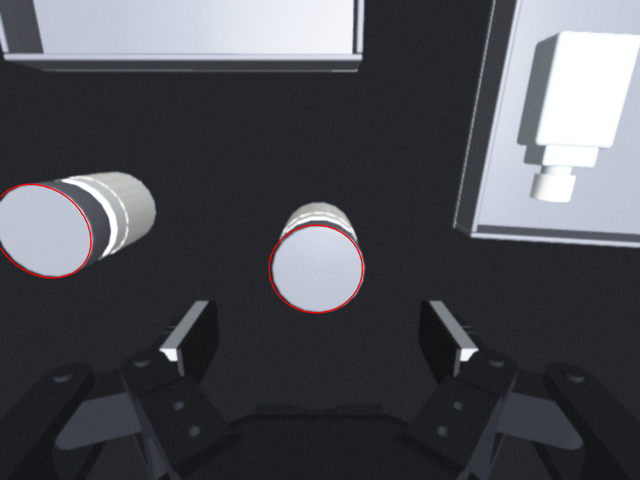

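View pics/c4b.png

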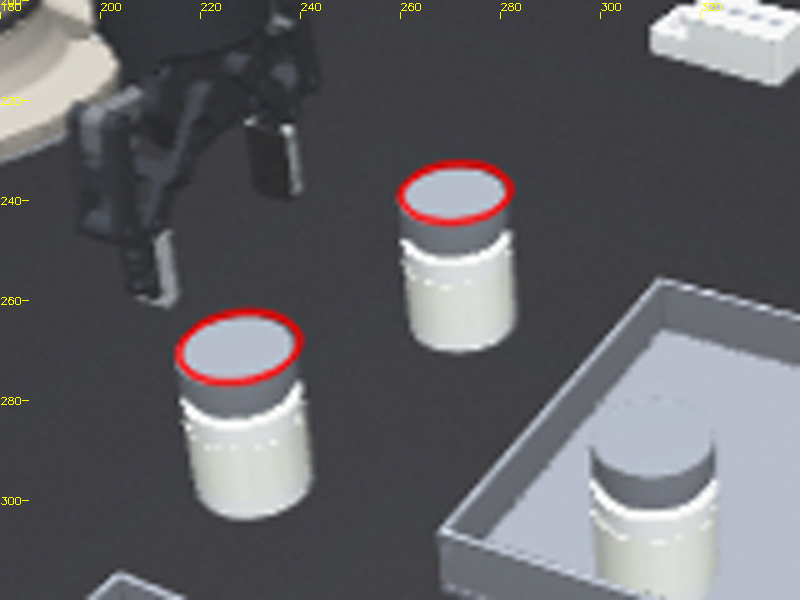

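Both caps coincide with the projected circles, jar 1 at (317,268) in the wrist view. Descending to grasp.

{"op": "drive_tool", "data": {"increments": "-0.0005 0.002 -0.03 0;0 0 -0.03 0;0 0 -0.02 0;0 0 -0.01 0;0 0 -0.005 0;0 0 0 0"}}

```text
t: 8.28
eef_pos: [0.4267, -0.2057, 0.0511]
tool_rot: [-0.0, 0.999, 0.046, -0.001]
contact_force: [0.4, -0.5, 0.4]
gripper_width: 1.001
```

{"op": "drive_tool", "data": {"increments": "0 0 0 0;0 0 0 0;0 0 0 0;0 0 0 0;0 0 0 0", "grip": 0, "squeeze": 50}}

```text
t: 8.7
eef_pos: [0.4277, -0.206, 0.0531]
tool_rot: [0.001, 0.999, 0.046, 0.001]
contact_force: [-0.7, -0.8, 6.6]
gripper_width: 0.632
```

{"op": "drive_tool", "data": {"increments": "0 0 0.02 0;0 0 0.035 0;0 0.01 0.035 0;0.025 0.015 0.02 0;0.032 0.019 0 0;0.035 0.02 0 0;0.035 0.02 0 0;0.035 0.02 0 0;0.033 0.016 0 0;0.025 0.012 0 0;0.0125 0.007 0 0;0 0 0 0"}}

```text
t: 9.7
eef_pos: [0.6619, -0.0629, 0.1622]
tool_rot: [-0.001, 0.999, 0.048, 0.001]
contact_force: [0.3, 0.6, -1.3]
gripper_width: 0.633
```

{"op": "drive_tool", "data": {"increments": "0 0 0 0;0 0 0 0"}}

```text
t: 9.87
eef_pos: [0.658, -0.0676, 0.1617]
tool_rot: [0.0, 0.999, 0.046, -0.001]
contact_force: [-0.1, -0.6, -1.7]
gripper_width: 0.628
```

```bash
python3 - <<'E'
from st import *
st()
pic("wrist","w5.png",[rect(.6236,-.1056,.0942,-85,85,110,.035)])
E
```

```text
t9.87 [ 0.658  -0.0676  0.1617] alpha 0.092 zt [-0.001 -0.001 -1.   ] F [-0.1 -0.6 -1.7] g0.628 q [ 0.16  0.56 -0.21  1.66  0.14  0.95 -1.58]
```

View pics/w5.png

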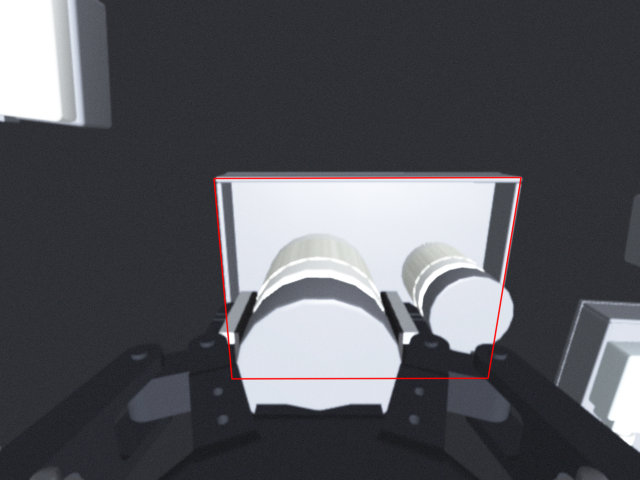

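The jar is held straight, the bin outline fits, and the binned jar at (460,290) is clear. Lowering.

{"op": "drive_tool", "data": {"increments": "0.002 0 -0.03 0;0 0 -0.035 0;0 0 -0.02 0;0 0 -0.01 0;0 0 -0.006 0;0 0 -0.003 0;0 0 0 0;0 0 -0.001 0;0 0 0 0"}}

```text
t: 10.67
eef_pos: [0.6621, -0.0665, 0.0581]
tool_rot: [0.0, 0.999, 0.046, 0.001]
contact_force: [-0.4, 0.2, -0.7]
gripper_width: 0.631
```

{"op": "drive_tool", "data": {"increments": "0 0 -0.001 0;0 0 0 0;0 0 0 0;0 0 0.01 0;0 0 0.03 0;0 0 0.04 0;0 0 0.03 0;0 0 0 0", "grip": 0.85}}

```text
t: 11.33
eef_pos: [0.6656, -0.0664, 0.1743]
tool_rot: [0.0, 0.999, 0.046, 0.006]
contact_force: [1.0, -0.2, -0.1]
gripper_width: 0.85
```

```bash
python3 - <<'E'
from st import *
st()
pic("wrist","w6.png",[rect(.6236,-.1056,.0942,-85,85,110,.035)])
E
```

```text
t11.33 [ 0.6656 -0.0664  0.1743] alpha 0.092 zt [ 0.013 -0.    -1.   ] F [ 1.  -0.2 -0.1] g0.850 q [ 0.16  0.55 -0.22  1.64  0.14  0.96 -1.58]
```

View pics/w6.png

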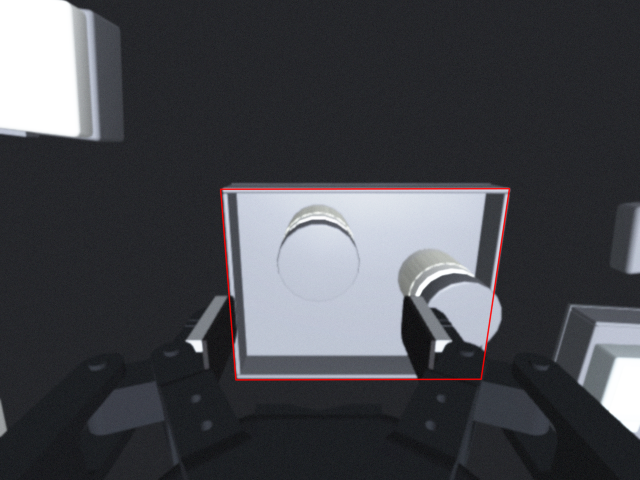

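Jar 1 stands in the bin at (318,260). Next is jar 2.

{"op": "drive_tool", "data": {"increments": "-0.02 0.002 0 0;-0.035 0.003 0 0;-0.04 0.003 0 0;-0.04 0.003 0 0;-0.04 0.003 0 0;-0.03 0.002 0 0;-0.015 0.001 0 0;-0.006 0 0 0;0 0 0 0;0 0 0 0;0 0 0 0", "grip": 1}}

```text
t: 12.3
eef_pos: [0.4369, -0.0494, 0.166]
tool_rot: [-0.0, 0.999, 0.046, 0.001]
contact_force: [0.1, 0.4, 0.7]
gripper_width: 1.002
```

{"op": "drive_tool", "data": {"increments": "-0.001 0 -0.03 0;0 0 -0.035 0;0 0 -0.025 0;0 0 -0.015 0;0 0 -0.008 0;0 0 -0.002 0;0 0 0 0"}}

```text
t: 12.88
eef_pos: [0.4349, -0.0493, 0.0506]
tool_rot: [-0.0, 0.999, 0.046, -0.0]
contact_force: [0.6, 0.7, 0.5]
gripper_width: 1.001
```

{"op": "drive_tool", "data": {"increments": "0 0 0 0;0 0 0 0;0 0 0 0;0 0 0 0;0 0 0 0", "grip": 0, "squeeze": 50}}

```text
t: 13.3
eef_pos: [0.4351, -0.0496, 0.052]
tool_rot: [0.0, 0.999, 0.046, 0.001]
contact_force: [-0.8, -0.6, 6.1]
gripper_width: 0.633
```

{"op": "drive_tool", "data": {"increments": "0 0 0.02 0;0 0 0.035 0;0 0 0.035 0;0.02 -0.004 0.02 0;0.03 -0.006 0 0;0.035 -0.007 0 0;0.03 -0.005 0 0;0.02 -0.003 0 0;0.008 -0.001 0 0;0 0 0 0;0 0 0 0;0 0 0 0"}}

```text
t: 14.3
eef_pos: [0.5756, -0.0752, 0.1607]
tool_rot: [-0.0, 0.999, 0.047, -0.001]
contact_force: [0.5, -0.6, -1.2]
gripper_width: 0.634
```

```bash
python3 - <<'E'
from st import *
st()
pic("wrist","w7.png",[rect(.6236,-.1056,.0942,-85,85,110,.035)])
E
```

```text
t14.30 [ 0.5756 -0.0752  0.1607] alpha 0.093 zt [-0.002 -0.    -1.   ] F [ 0.5 -0.6 -1.2] g0.634 q [ 0.21  0.44 -0.24  1.86  0.13  0.86 -1.57]
```

View pics/w7.png

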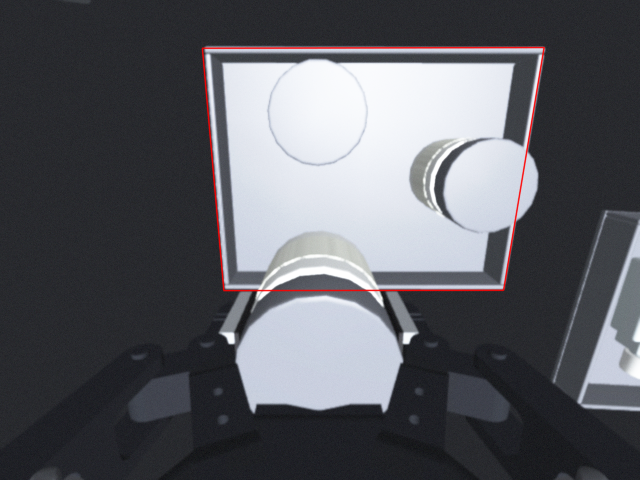

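Jar 1 is at (318,110) and the binned jar at (480,180). Jar 2 is held straight, so I'll lower it.

{"op": "drive_tool", "data": {"increments": "0.004 0 -0.03 0;0 0 -0.035 0;0 0 -0.02 0;0 0 -0.01 0;0 0 -0.006 0;0 0 -0.003 0;0 0 0 0;0 0 0 0"}}

```text
t: 15.02
eef_pos: [0.582, -0.0755, 0.0581]
tool_rot: [0.0, 0.999, 0.046, 0.001]
contact_force: [-0.3, 0.4, -1.5]
gripper_width: 0.634
```

{"op": "drive_tool", "data": {"increments": "0 0 -0.001 0;0 0 0 0;0 0 0 0;0 0 0.01 0;0 0 0.03 0;0 0 0.04 0;0 0 0.03 0;0 0 0 0", "grip": 0.85}}

```text
t: 15.68
eef_pos: [0.5854, -0.0755, 0.1734]
tool_rot: [0.001, 0.999, 0.046, 0.006]
contact_force: [1.7, 0.5, 0.2]
gripper_width: 0.853
```

```bash
python3 - <<'E'
from st import *
st()
pic("wrist","w8.png")
E
```

```text
t15.68 [ 0.5854 -0.0755  0.1734] alpha 0.093 zt [ 0.012 -0.001 -1.   ] F [1.7 0.5 0.2] g0.853 q [ 0.21  0.43 -0.24  1.83  0.13  0.88 -1.57]
```

View pics/w8.png

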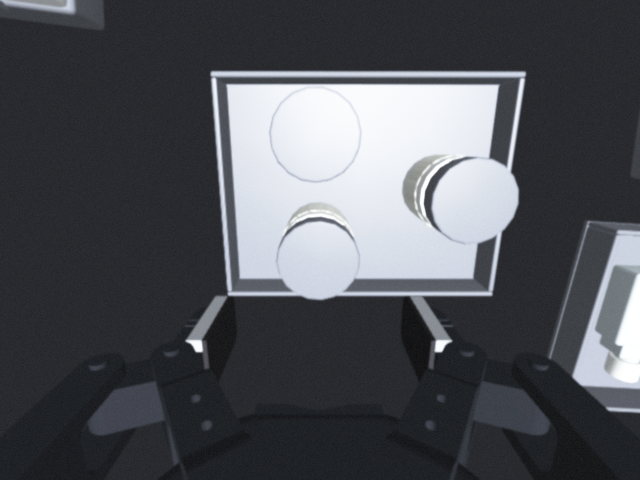

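All three jars stand upright at (315,135), (318,255) and (465,195). Next is the cartridge.

{"op": "drive_tool", "data": {"increments": "-0.008 0.02 0 -0.04;-0.015 0.035 0 -0.036;-0.016 0.038 0 0;-0.016 0.038 0 0;-0.016 0.038 0 0;-0.016 0.038 0 0;-0.016 0.035 0 0;-0.016 0.035 0 0;-0.016 0.03 0 0;-0.013 0.02 0 0;-0.006 0.011 0 0;0 0 0 0", "grip": 0.85}}

```text
t: 16.73
eef_pos: [0.4249, 0.2656, 0.1657]
tool_rot: [-0.001, 1.0, 0.011, -0.001]
contact_force: [0.3, 0.4, 0.9]
gripper_width: 0.85
```

{"op": "drive_tool", "data": {"increments": "0 0 0 0;0 0 0 0"}}

```text
t: 16.9
eef_pos: [0.4277, 0.2612, 0.1655]
tool_rot: [0.001, 1.0, 0.008, -0.0]
contact_force: [-0.5, -0.8, 0.8]
gripper_width: 0.851
```

```bash
python3 - <<'E'
from st import *
st()
pic("wrist","w9.png",[rect(.4121,.2624,.016,-21,45,18,.034),rect(.4121,.2624,.016,-45,-21,18,.018)])
E
```

```text
t16.90 [0.4277 0.2612 0.1655] alpha 0.015 zt [-0.    -0.001 -1.   ] F [-0.5 -0.8  0.8] g0.851 q [-0.37  0.33 -0.36  2.03  0.16  0.81 -2.38]
```

View pics/w9.png

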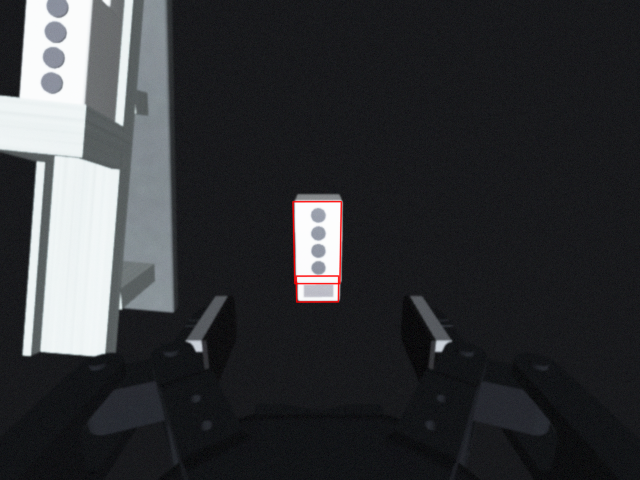

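The model outline lies on the cartridge (dots at x≈318, nose at row 292). Descending with the tips about 13 mm above the bench, gripping 16 mm tailward of centre.

{"op": "drive_tool", "data": {"increments": "0 0.001 -0.03 0;0 0 -0.035 0;0 0 -0.03 0;0 0 -0.02 0;0 0 -0.01 0;0 0 -0.006 0;0 0 0 0;0 0 0 0"}}

```text
t: 17.62
eef_pos: [0.4281, 0.2636, 0.0356]
tool_rot: [-0.0, 1.0, 0.008, 0.001]
contact_force: [-0.1, 0.9, 0.6]
gripper_width: 0.849
```

{"op": "drive_tool", "data": {"increments": "0 0 0 0;0 0 0 0;0 0 0 0;0 0 0 0;0 0 0 0;0 0 0 0", "grip": 0, "squeeze": 30}}

```text
t: 18.12
eef_pos: [0.4279, 0.2639, 0.0358]
tool_rot: [-0.0, 1.0, 0.008, 0.001]
contact_force: [-0.9, -0.1, 7.3]
gripper_width: 0.419
```

{"op": "drive_tool", "data": {"increments": "0 0 0.02 0;0 0 0.035 0;0 0 0.035 0;0 0 0.035 0;0 0 0.02 0.08;0 0 0 0.12;0 0 0 0.12;0 0 0 0.12;0 0 0 0.12;0 0 0 0.12;0 0 0 0.12;0 0 0 0.12"}}

```text
t: 19.12
eef_pos: [0.4271, 0.2634, 0.1799]
tool_rot: [0.0, 0.891, 0.454, 0.0]
contact_force: [-0.4, 0.6, -1.6]
gripper_width: 0.414
```

{"op": "drive_tool", "data": {"increments": "0 0 0 0.12;0 0 0 0.12;0 0 0 0.12;0 0 0 0.12;0 0 0 0.12;0 0 0 0.12;0 0 0 0.12;0 0 0 0.12;0 0 0 0.12;0 0 0 0.12;0 0 0 0.12;0 0 0 0.12"}}

```text
t: 20.12
eef_pos: [0.4271, 0.2633, 0.1799]
tool_rot: [0.0, 0.37, 0.929, -0.0]
contact_force: [-0.1, -0.3, 0.8]
gripper_width: 0.415
```

```bash
python3 - <<'E'
from st import *
st()
pic("wrist","w10.png")
pic("side","s10.png")
crop("pics/s10.png",260,270,180,190,3,"pics/s10b.png")
E
```

```text
t20.12 [0.4271 0.2633 0.1799] alpha 2.383 zt [ 0. -0. -1.] F [-0.1 -0.3  0.8] g0.415 q [ 0.03  0.41 -0.86  1.99  0.4   0.91 -0.23]
```

View pics/w10.png

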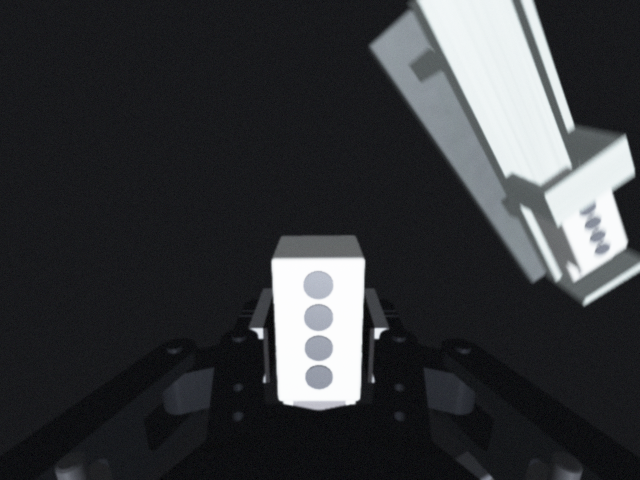

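View pics/s10b.png

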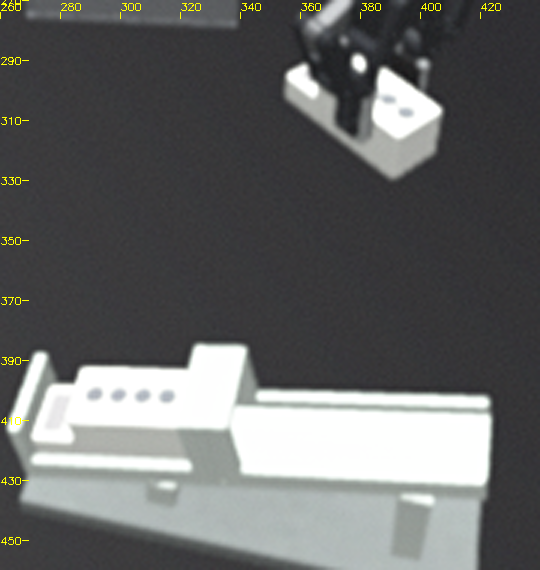

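```bash
cat >> st.py <<'E'
def cw(P,v=(.5947,.408,3.0638),t=.26,z0=.024):
    P=np.atleast_2d(np.array(P,float))/1e3;a=v[2]
    Ry=np.array([[np.cos(t),0,-np.sin(t)],[0,1,0],[np.sin(t),0,np.cos(t)]])
    R_=np.array([[np.cos(a),-np.sin(a),0],[np.sin(a),np.cos(a),0],[0,0,1]])
    return P@Ry.T@R_.T+[v[0],v[1],z0]
def chlines(v=(.5947,.408,3.0638)):
    o=[]
    for y in(-26,-21,21,26): o.append(cw([(120,y,8),(245,y,8)],v))
    for y in(-21,21): o.append(cw([(120,y,0),(245,y,0)],v))
    o.append(cw([(92,-26,44),(120,-26,44),(120,26,44),(92,26,44)],v))
    o.append(cw([(24,-18,34),(90,-18,34),(90,18,34),(24,18,34)],v))
    return o
E
python3 - <<'E'
from st import *
pic("wrist","w11.png",chlines())
for n,a in(("scene",(320,140,90,70,8)),("side",(250,370,190,80,4))):
    pic(n,n+"11.png",chlines());crop("pics/%s11.png"%n,*a,"pics/%s11b.png"%n)
crop("pics/w11.png",360,0,280,310,2,"pics/w11b.png")
E
```

```text
(no output)
```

View pics/w11b.png

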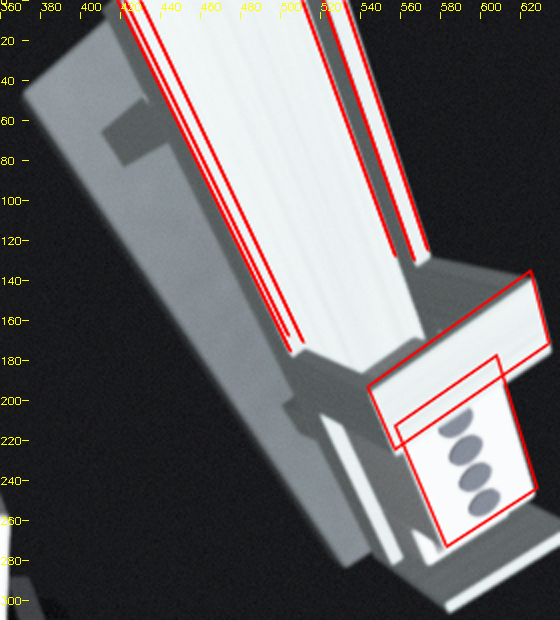

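View pics/scene11b.png

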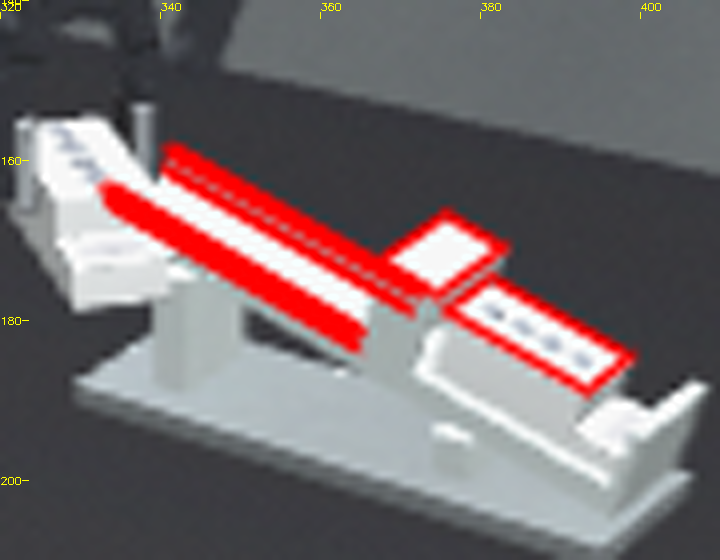

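View pics/side11b.png

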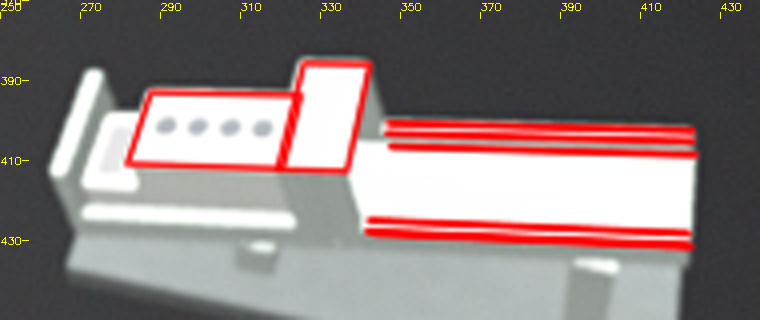

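{"op": "drive_tool", "data": {"increments": "-0.003 0.015 0 0.11;-0.004 0.025 0 0.11;-0.004 0.03 0 0.11;-0.004 0.03 0 0.11;-0.004 0.03 0 0.11;-0.003 0.02 0 0.11;-0.001 0.0095 0 0.02;0 0 0 0;0 0 0 0;0 0 0 0"}}

```text
t: 21.2
eef_pos: [0.4049, 0.4213, 0.1794]
tool_rot: [0.0, 0.044, 0.999, -0.001]
contact_force: [0.1, -0.4, -1.1]
gripper_width: 0.412
```

```bash
python3 - <<'E'
from st import *
st()
V=(.5967,.4078,3.0638)
pic("wrist","w12.png",chlines(V))
pic("side","s12.png");pic("scene","c12.png")
crop("pics/s12.png",250,300,190,130,4,"pics/s12b.png")
crop("pics/c12.png",300,90,110,100,6,"pics/c12b.png")
E
```

```text
t21.20 [0.4049 0.4213 0.1794] alpha 3.053 zt [ 0.    -0.002 -1.   ] F [ 0.1 -0.4 -1.1] g0.412 q [-0.2   0.6  -0.97  1.8   0.57  1.05  0.09]
```

View pics/w12.png

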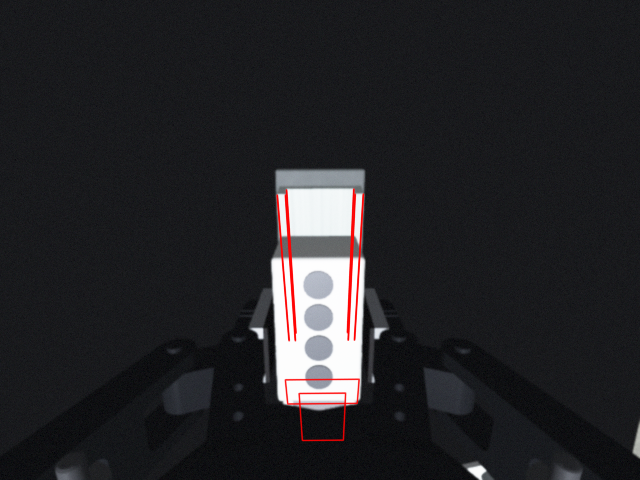

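View pics/s12b.png

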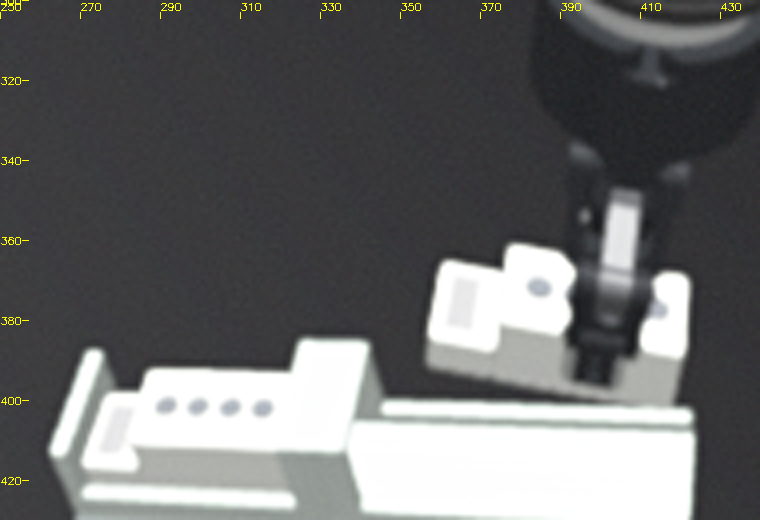

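View pics/c12b.png

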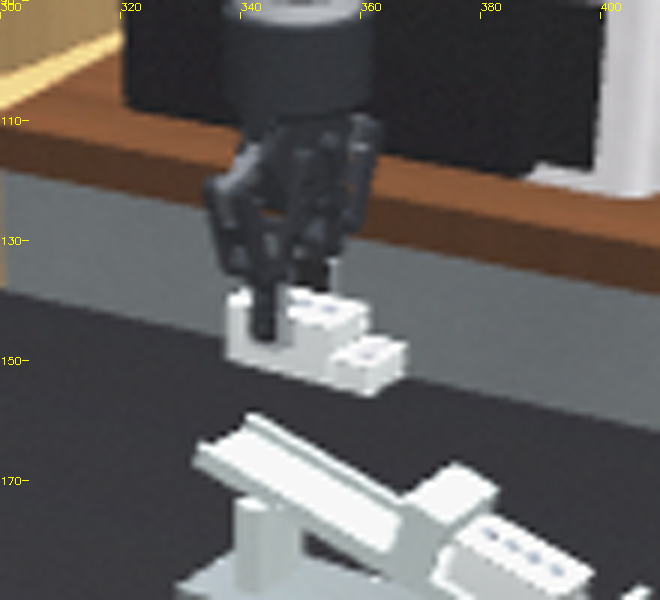

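The wrist view shows the trough's upper end centred at column ~320 and the cartridge at 318, consistent with the model's 1.5 mm offset. The side and scene views confirm the nose points downhill and is clear of the bridge. Correcting the offset and lowering.

{"op": "drive_tool", "data": {"increments": "0 0.0015 -0.02 0.011;0 0 -0.02 0;0 0 -0.01 0;0 0 -0.006 0;0 0 0 0;0 0 0 0"}}

```text
t: 21.85
eef_pos: [0.4044, 0.4246, 0.1242]
tool_rot: [0.0, 0.037, 0.999, 0.0]
contact_force: [0.5, 0.8, -0.8]
gripper_width: 0.415
```

{"op": "drive_tool", "data": {"increments": "0 0 -0.002 0;0 0 -0.002 0;0 0 -0.002 0;0 0 0 0", "squeeze": 20}}

```text
t: 22.18
eef_pos: [0.4048, 0.4249, 0.1186]
tool_rot: [0.001, 0.037, 0.999, 0.0]
contact_force: [-0.3, -1.9, 4.9]
gripper_width: 0.415
```

```bash
python3 - <<'E'
from st import *
st()
pic("side","s13.png");crop("pics/s13.png",250,320,190,130,4,"pics/s13b.png")
E
```

```text
t22.18 [0.4048 0.4249 0.1186] alpha 3.067 zt [ 0.001  0.001 -1.   ] F [-0.3 -1.9  4.9] g0.415 q [-0.25  0.67 -0.91  1.84  0.65  0.96  0.04]
```

View pics/s13b.png

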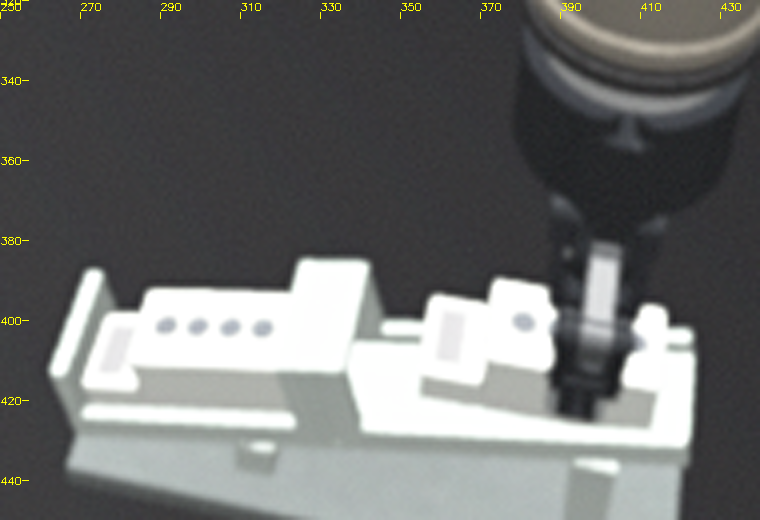

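The tail has met the trough floor (4.9 N at z 0.1186, as predicted). I'll press on slowly so the cartridge pivots flat.

{"op": "drive_tool", "data": {"increments": "0 -0.0015 0 0;0 0 -0.0015 0;0 0 -0.0015 0;0 0 -0.0015 0;0 0 0 0"}}

```text
t: 22.65
eef_pos: [0.4067, 0.4239, 0.1151]
tool_rot: [0.002, 0.038, 0.999, 0.001]
contact_force: [4.5, -1.8, 11.0]
gripper_width: 0.413
```

```bash
python3 - <<'E'
from st import *
st()
pic("side","s14.png");crop("pics/s14.png",250,320,190,130,4,"pics/s14b.png")
E
```

```text
t22.65 [0.4067 0.4239 0.1151] alpha 3.066 zt [ 0.004  0.002 -1.   ] F [ 4.5 -1.8 11. ] g0.413 q [-0.25  0.68 -0.91  1.84  0.66  0.95  0.04]
```

View pics/s14b.png

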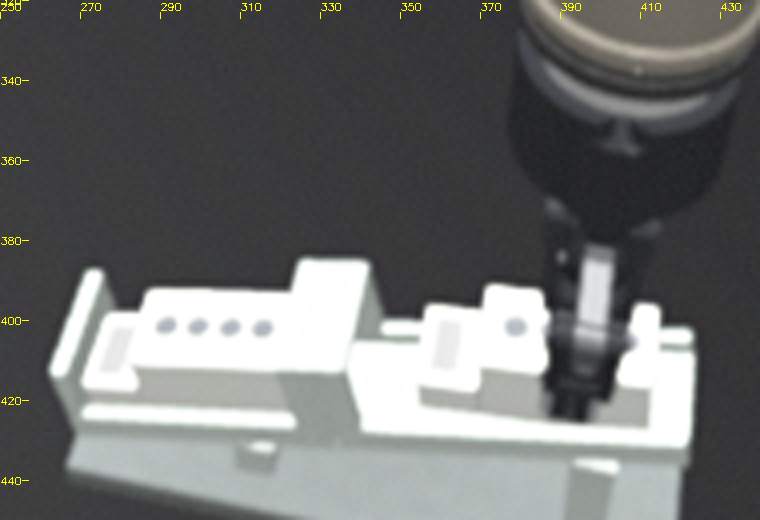

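{"op": "drive_tool", "data": {"increments": "0 0 -0.0015 0;0 0 -0.0015 0;0 0 -0.001 0;0 0 0 0"}}

```text
t: 23.03
eef_pos: [0.4082, 0.4238, 0.1115]
tool_rot: [0.003, 0.038, 0.999, 0.001]
contact_force: [7.2, -1.8, 12.1]
gripper_width: 0.416
```

```bash
python3 - <<'E'
from st import *
st()
pic("side","s15.png");crop("pics/s15.png",250,320,190,130,4,"pics/s15b.png")
pic("scene","c15.png");crop("pics/c15.png",300,110,110,100,6,"pics/c15b.png")
E
```

```text
t23.03 [0.4082 0.4238 0.1115] alpha 3.065 zt [ 0.006  0.002 -1.   ] F [ 7.2 -1.8 12.1] g0.416 q [-0.25  0.68 -0.9   1.84  0.66  0.94  0.04]
```

View pics/s15b.png

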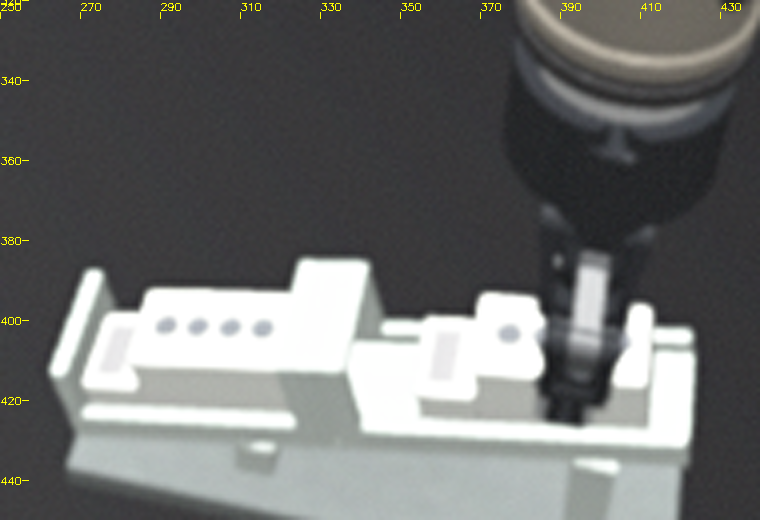

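View pics/c15b.png

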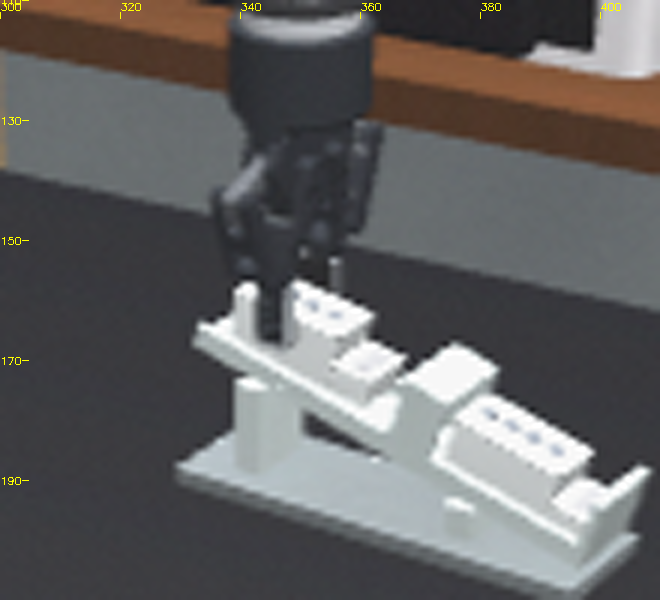

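The cartridge lies almost flat in the trough with its nose short of the bridge. Sliding it downhill along the slope with a light downward bias.

{"op": "drive_tool", "data": {"increments": "0.004 -0.0003 -0.0017 0;0.005 -0.0004 -0.0017 0;0.005 -0.0004 -0.0015 0;0.005 -0.0004 -0.0013 0;0 0 0 0;0 0 0 0"}}

```text
t: 23.63
eef_pos: [0.4233, 0.4232, 0.1051]
tool_rot: [0.001, 0.037, 0.999, 0.001]
contact_force: [-1.9, -0.5, 12.4]
gripper_width: 0.413
```

```bash
python3 - <<'E'
from st import *
st()
pic("side","s16.png");crop("pics/s16.png",250,320,190,130,4,"pics/s16b.png")
E
```

```text
t23.63 [0.4233 0.4232 0.1051] alpha 3.068 zt [ 0.001  0.003 -1.   ] F [-1.9 -0.5 12.4] g0.413 q [-0.24  0.7  -0.9   1.82  0.67  0.95  0.06]
```

View pics/s16b.png

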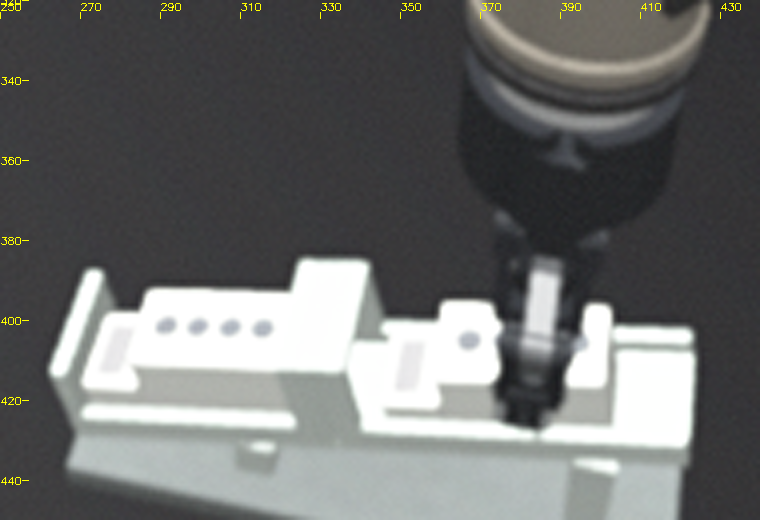

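It is now flat on the floor, with the fingertips close to the wall tops. I'll ease up 1 mm and continue.

{"op": "drive_tool", "data": {"increments": "0 0 0.001 0;0.005 -0.0004 -0.0013 0;0.006 -0.0005 -0.0016 0;0.006 -0.0005 -0.0016 0;0.005 -0.0004 -0.0013 0;0 0 0 0;0 0 0 0"}}

```text
t: 24.27
eef_pos: [0.4464, 0.4206, 0.099]
tool_rot: [0.001, 0.037, 0.999, 0.001]
contact_force: [2.7, -0.1, 4.0]
gripper_width: 0.412
```

```bash
python3 - <<'E'
from st import *
st()
pic("side","s17.png");crop("pics/s17.png",250,320,190,130,4,"pics/s17b.png")
E
```

```text
t24.27 [0.4464 0.4206 0.099 ] alpha 3.067 zt [ 0.002  0.002 -1.   ] F [ 2.7 -0.1  4. ] g0.412 q [-0.23  0.73 -0.88  1.79  0.68  0.96  0.09]
```

View pics/s17b.png

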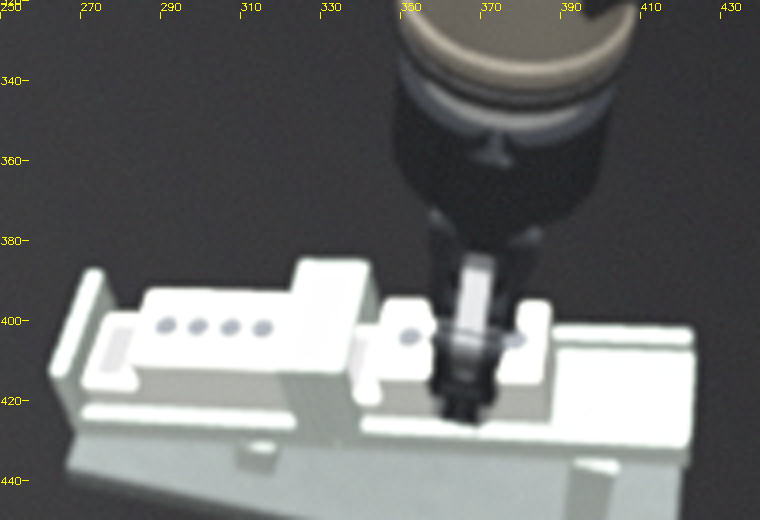

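{"op": "drive_tool", "data": {"increments": "0.004 -0.0003 -0.001 0;0.004 -0.0003 -0.001 0;0.002 -0.0001 -0.0005 0;0 0 0 0;0 0 0 0"}}

```text
t: 24.73
eef_pos: [0.4553, 0.42, 0.0966]
tool_rot: [0.0, 0.037, 0.999, 0.001]
contact_force: [-0.4, 0.6, 7.5]
gripper_width: 0.414
```

{"op": "drive_tool", "data": {"increments": "0.002 -0.0001 -0.0005 0;0 0 0 0"}}

```text
t: 24.9
eef_pos: [0.457, 0.42, 0.0961]
tool_rot: [-0.0, 0.037, 0.999, 0.001]
contact_force: [-1.1, 1.1, 7.6]
gripper_width: 0.418
```

```bash
python3 - <<'E'
from st import *
st()
for v in((.5947,.408,3.0638),(.5967,.4078,3.0638)):
    print([proj("side",cw([(t,-18,34),(t,18,34)],v)).round(1).tolist() for t in(180,185)])
pic("side","s18.png");crop("pics/s18.png",300,370,130,80,6,"pics/s18b.png")
E
```

```text
t24.90 [0.457  0.42   0.0961] alpha 3.068 zt [-0.     0.002 -1.   ] F [-1.1  1.1  7.6] g0.418 q [-0.23  0.74 -0.88  1.77  0.68  0.96  0.11]
[[[376.5, 413.6], [379.1, 394.5]], [[379.7, 413.7], [382.2, 394.6]]]
[[[375.2, 413.3], [377.8, 394.2]], [[378.4, 413.4], [381.0, 394.3]]]
```

View pics/s18b.png

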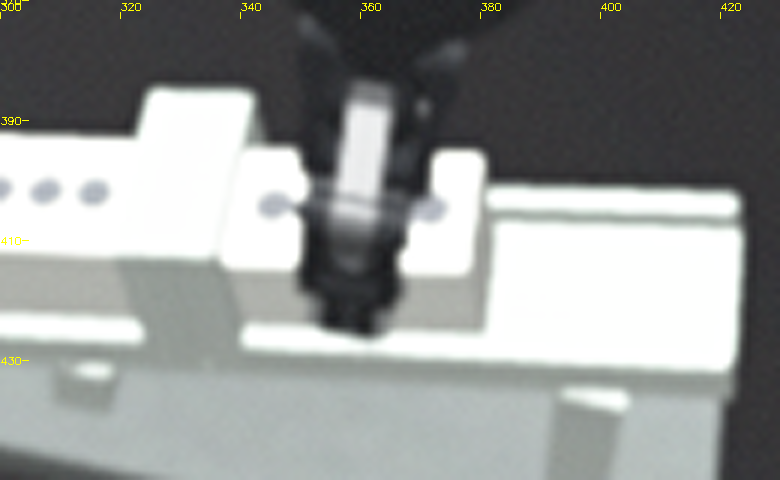

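The tail is at about column 378.5–380.8, and 376–379 is expected, so roughly 3–5 mm remain. Continuing until resistance.

{"op": "drive_tool", "data": {"increments": "0.002 -0.0001 -0.0005 0;0 0 0 0"}}

```text
t: 25.12
eef_pos: [0.4589, 0.4199, 0.0956]
tool_rot: [-0.0, 0.037, 0.999, 0.001]
contact_force: [-1.5, 0.2, 6.8]
gripper_width: 0.414
```

{"op": "drive_tool", "data": {"increments": "0.002 -0.0001 -0.0005 0;0 0 0 0"}}

```text
t: 25.28
eef_pos: [0.4595, 0.42, 0.0955]
tool_rot: [-0.001, 0.036, 0.999, 0.001]
contact_force: [-5.0, -0.6, 12.9]
gripper_width: 0.414
```

{"op": "drive_tool", "data": {"increments": "0.002 -0.0001 -0.0005 0;0 0 0 0"}}

```text
t: 25.45
eef_pos: [0.4596, 0.42, 0.0955]
tool_rot: [-0.002, 0.036, 0.999, -0.0]
contact_force: [-9.5, -3.8, 19.8]
gripper_width: 0.416
```

Resistance rose to about 10 N against the slide and the tool stopped advancing, so the nose has met the loaded cartridge. Unloading, then releasing.

{"op": "drive_tool", "data": {"increments": "-0.002 0.0001 0.001 0;0 0 0 0"}}

```text
t: 25.62
eef_pos: [0.4594, 0.4198, 0.0955]
tool_rot: [-0.001, 0.036, 0.999, 0.0]
contact_force: [-4.4, 0.7, 10.4]
gripper_width: 0.416
```

{"op": "drive_tool", "data": {"increments": "0 0 0 0;0 0 0 0;0 0 0 0;0 0 0.01 0;0 0 0.03 0;0 0 0.03 0;0 0 0 0;0 0 0 0", "grip": 0.75}}

```text
t: 26.28
eef_pos: [0.4621, 0.4197, 0.1672]
tool_rot: [0.001, 0.037, 0.999, 0.001]
contact_force: [-0.2, -0.8, 0.8]
gripper_width: 0.75
```

```bash
python3 - <<'E'
from st import *
st()
pic("side","s19.png");crop("pics/s19.png",300,370,130,80,6,"pics/s19b.png")
pic("scene","c19.png");crop("pics/c19.png",310,130,110,90,6,"pics/c19b.png")
E
```

```text
t26.28 [0.4621 0.4197 0.1672] alpha 3.067 zt [ 0.003  0.003 -1.   ] F [-0.2 -0.8  0.8] g0.750 q [-0.18  0.67 -0.94  1.72  0.6   1.07  0.18]
```

View pics/s19b.png

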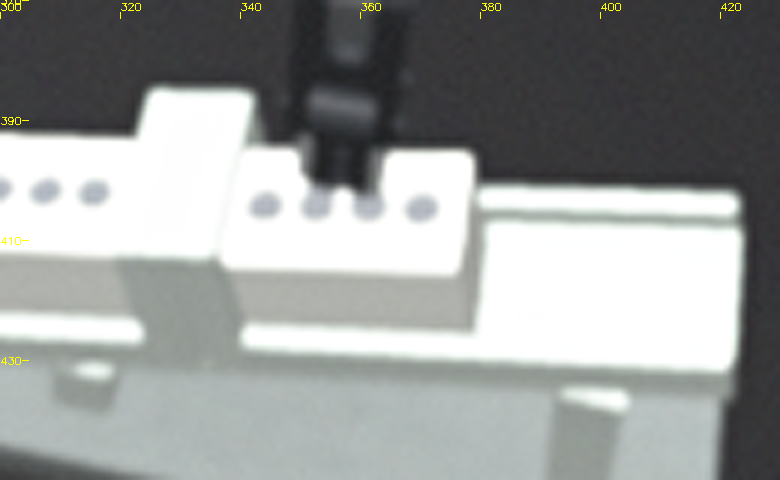

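View pics/c19b.png

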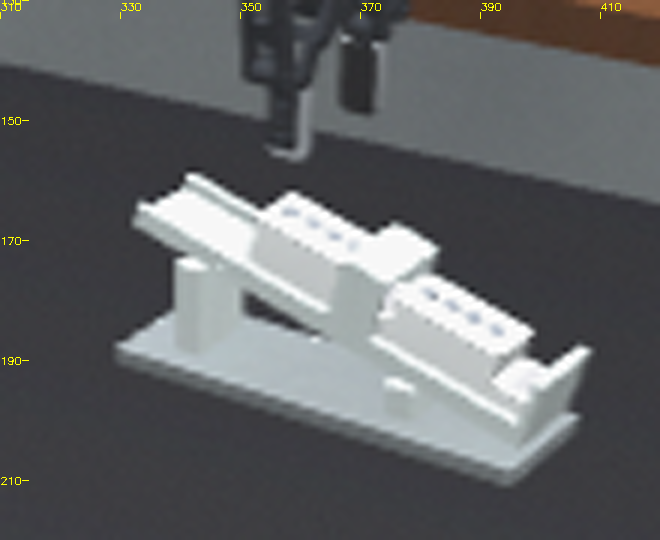

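The released tail is at (376.3,415.3)/(378.8,395.3), and full travel predicts (376.5)/(379.1). To be sure, I'll push the tail lightly with the shut fingers.

{"op": "drive_tool", "data": {"increments": "-0.015 0.0005 0 0;-0.025 0.001 0 0;-0.015 0.001 0 0;-0.005 0 0 0;0 0 0 0;0 0 -0.02 0;0 0 -0.02 0;0 0 -0.01 0;0 0 -0.003 0;0 0 0 0;0 0 0 0", "grip": 0}}

```text
t: 27.3
eef_pos: [0.4017, 0.4217, 0.1123]
tool_rot: [0.0, 0.037, 0.999, 0.0]
contact_force: [1.2, 0.4, 0.1]
gripper_width: 0.0
```

{"op": "drive_tool", "data": {"increments": "0.004 0 0 0;0.004 0 0 0;0 0 0 0;0 0 0 0"}}

```text
t: 27.63
eef_pos: [0.4099, 0.4214, 0.1123]
tool_rot: [0.0, 0.037, 0.999, 0.0]
contact_force: [-1.4, -0.1, -0.0]
gripper_width: 0.0
```

{"op": "drive_tool", "data": {"increments": "0.003 0 -0.0005 0;0 0 0 0"}}

```text
t: 27.8
eef_pos: [0.4128, 0.4212, 0.1114]
tool_rot: [0.0, 0.037, 0.999, 0.0]
contact_force: [0.6, 0.4, -0.6]
gripper_width: 0.004
```

{"op": "drive_tool", "data": {"increments": "0.002 0 -0.0005 0;0 0 0 0"}}

```text
t: 27.97
eef_pos: [0.4146, 0.4212, 0.1107]
tool_rot: [0.0, 0.037, 0.999, -0.0]
contact_force: [-0.1, 0.8, -0.4]
gripper_width: -0.001
```

{"op": "drive_tool", "data": {"increments": "0.002 0 -0.0005 0;0 0 0 0"}}

```text
t: 28.13
eef_pos: [0.4166, 0.4212, 0.1102]
tool_rot: [0.0, 0.037, 0.999, -0.0]
contact_force: [0.7, -0.6, -0.2]
gripper_width: -0.003
```

{"op": "drive_tool", "data": {"increments": "0.002 0 -0.0005 0;0 0 0 0"}}

```text
t: 28.3
eef_pos: [0.4179, 0.4215, 0.1098]
tool_rot: [-0.0, 0.037, 0.999, 0.0]
contact_force: [-0.8, -0.1, 0.1]
gripper_width: -0.002
```

{"op": "drive_tool", "data": {"increments": "0.002 0 -0.0005 0;0 0 0 0"}}

```text
t: 28.47
eef_pos: [0.4183, 0.4221, 0.1097]
tool_rot: [-0.001, 0.036, 0.999, 0.0]
contact_force: [-5.2, -0.3, 5.2]
gripper_width: 0.0
```

{"op": "drive_tool", "data": {"increments": "0.002 0 -0.0005 0;0 0 0 0"}}

```text
t: 28.63
eef_pos: [0.4185, 0.4224, 0.1096]
tool_rot: [-0.002, 0.036, 0.999, -0.0]
contact_force: [-11.2, -2.1, 10.4]
gripper_width: 0.001
```

{"op": "drive_tool", "data": {"increments": "0.002 0 -0.0005 0;0 0 0 0"}}

```text
t: 28.8
eef_pos: [0.4187, 0.4225, 0.1095]
tool_rot: [-0.003, 0.035, 0.999, -0.001]
contact_force: [-15.5, -3.7, 16.5]
gripper_width: -0.002
```

The push met a stiff stop at once: 15 N with under 1 mm of advance. The cartridge is seated, so I'll back off and do the final check.

{"op": "drive_tool", "data": {"increments": "-0.005 0 0.001 0;-0.006 0 0.002 0;-0.004 0 0.01 0;0 0 0.03 0;0 0 0.04 0;-0.01 -0.03 0.04 0;0 -0.04 0.02 0;0 -0.04 0 0;0 -0.03 0 0;0 0 0 0;0 0 0 0;0 0 0 0"}}

```text
t: 29.8
eef_pos: [0.4014, 0.2899, 0.2433]
tool_rot: [0.001, 0.037, 0.999, 0.0]
contact_force: [0.3, 0.5, 0.2]
gripper_width: 0.0
```

```bash
python3 - <<'E'
from st import *
st()
pic("side","s20.png");crop("pics/s20.png",250,150,190,300,2,"pics/s20b.png");crop("pics/s20.png",300,370,130,80,6,"pics/s20c.png")
pic("scene","c20.png");crop("pics/c20.png",110,130,310,300,2,"pics/c20b.png")
E
```

```text
t29.80 [0.4014 0.2899 0.2433] alpha 3.067 zt [ 0.001  0.001 -1.   ] F [0.3 0.5 0.2] g0.000 q [ 0.16  0.39 -1.11  1.94  0.4   1.06  0.38]
```

View pics/s20b.png

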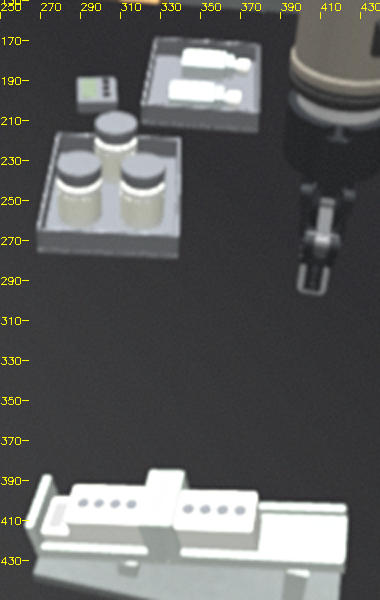

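View pics/c20b.png

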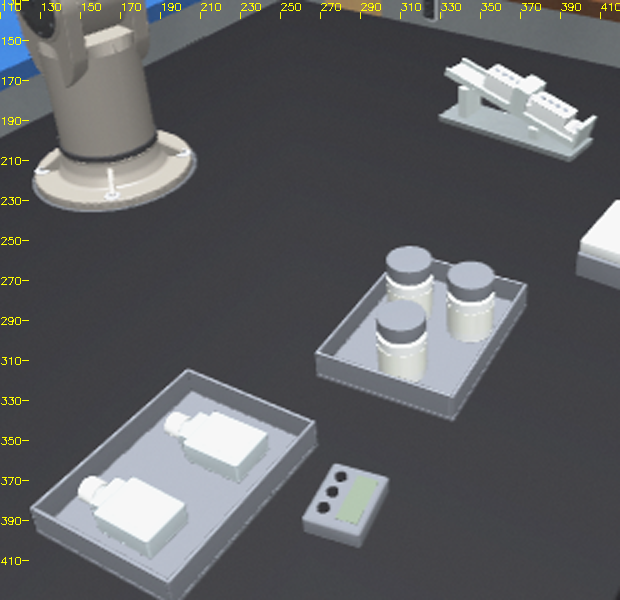

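View pics/s20c.png

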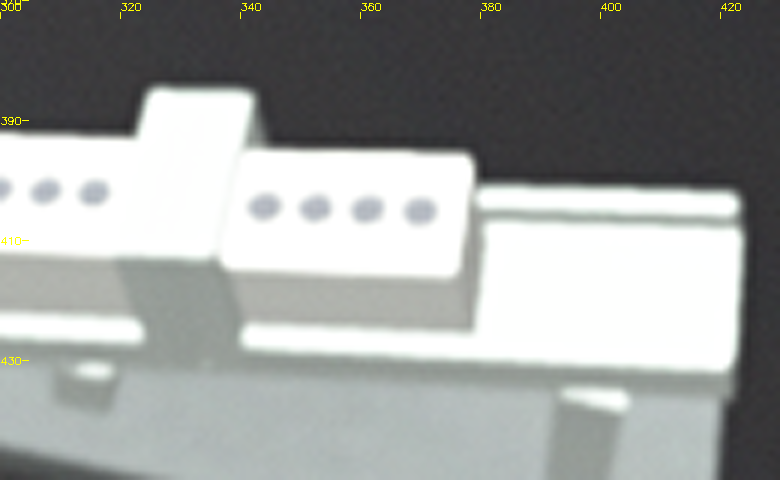

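Both flasks lie flat in bin A, all three jars stand upright in bin B, the cartridge is seated and the bystanders are unmoved. Handing in.

```bash
python3 -c "
from station import bot
print(bot.hand_in())"
```

```text
the job is handed in; nothing more can be done
None
```

I did the job in the order asked and handed it in at about 30 s of the 72 s allowed.

- **Flask:** it lies flat in the flask bin beside the one already there, which did not move.
- **Jars:** both stand upright in the jar bin, clear of each other and of the jar already there.
- **Cartridge:** I tilted it flat into the upper end of the rail with its nose downhill and slid it under the bridge. It stopped against the loaded cartridge.

**Last checks:**
- In the side view, the cartridge's tail is within about 0.5 px along the rail of the fitted full-travel position.
- A push on the tail with the shut fingers met a firm stop, about 15 N with under 1 mm of movement.
- The final pictures show the bystanders where they were, although the last scene crop showed only part of the tip box.

**One disagreement:** the wrist camera put the rail about 2 mm farther downhill than the fixed cameras did. I therefore judged the end of the slide by contact force and the side picture together. No check failed.

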